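Re-rack four sample bottles in reverse order

ROBOT

A 7-joint arm with a two-finger parallel gripper is mounted at the origin on the work surface. World frame = base frame: x ahead of the robot, y to its left, z up, the work surface at z = 0. Lengths are in m, angles in rad, forces in N, time in s.
With the tool pointing down it reaches from about 0.4 to 0.85 m from the base axis. Payload 10.4 kg.
Tool frame: the origin (TCP) lies on the centre line of the jaws, within the pads' length; the fingertips stand 11 mm ahead of it and the grasp point (between the pads) lies 8 mm behind it; z points along the fingers, y is the line along which they close (so a half turn about z gives the same grasp; the last joint's range is limited). The gripper opens to 87 mm and grips with 3 to 60 N. Pads are 19 mm wide; open, the fingers measure 117 mm over their backs; the gripper's body (75 mm by 190 mm) begins 51 mm behind the grasp point.
Start: joints at [-1.153, 0.332, -0.065, 1.46, 0.022, 1.35, -0.088], TCP at [0.267, 0.565, 0.234] pointing down, gripper open.
Joint ranges: [-2.6, 2.6], [-0.5, 2.12], [-1.47, 1.34], [0.16, 2.42], [-1.27, 4.41], [0.06, 2.06], [-2.6, 2.6]. Speed limits (rad/s): [2.22, 2.22, 2.79, 2.79, 3.14, 3.14, 3.14].

INTERFACE

Orientations are given as a unit quaternion [x, y, z, w].
In Python, from bench import r gives the robot as it stands.
- The arm moves only by the shell command python3 -m pendant 'ROWS' [OPENING] [FORCE]. ROWS is JSON, a list of rows, each a list of 4 numbers: the shift along the tool's x, y, z in m, then the turn about the tool's z in rad. A call has 1 to 8 rows; each row shifts and turns the commanded pose from where the row before left it, along the tool's axes as they then stand; what a row does not reach is not made up. A row lasts 1/12 s, in which the tool goes at most 41.7 mm and 7.16 degrees, less where a joint would pass 70% of its speed; a pose out of reach is approached as far as the arm can. A call with a gripper value outside its range is refused whole. OPENING is the opening, from 0 (shut) to 1 (fully open), set as the call begins (- or left out, the last holds). The fingers move at their own pace and stop on an object; FORCE is the grip in N (left out, the last holds). Time passes only in rows, so rows that do not move let the fingers close. It gives the time, the measured TCP pose, the force, the opening and the grip force at its end, in the units of the state.
- r.read_state(): the state, without advancing time (a new reading comes with each control period).
- r.camera(name): name is "scene" or "top" or "wrist"; returns a dict with "img" (480x640x3 uint8, red, green, blue), "camera_matrix" (3x3 intrinsics, pixels), "xyz" and "attitude" of the camera in the world. Camera axes: x right, y down, z forward; pixel columns grow to the right and rows downward; lengths in m; the calibration is good to about 2 mm. A picture is of the moment at which its call begins. There is no depth.
- r.close_job(): hands the job in; it is judged then, once.
Trained networks look in the newest picture that a camera, given by its name, has taken for a name from the list of things; names that differ only in an ending like _2 or _b are one class to them, and where a whole thing is asked for, a point or a joint stands for the part that bears it (a point fixed in the world has none). Each returns a list of dicts, best first, with "score" (0 to 1); they miss things now and then, are a little off and sometimes report something else, mostly with a low value. They report only what shows in the picture. A call takes as long as a camera call.
- r.outline_of(thing, camera): "mask" (480x640 bool, what is visible of it) and "bbox" ([centre column, centre row, width, height] in pixels, round what is visible of it).
The state is a dict: "time": time; "joint_positions": joint angles; "joint_vel": joint speeds; "joint_torque": joint torques, N m; "ee_pos": TCP position; "eef_rot": TCP orientation; "ft_force": force on the tool from outside, world axes, zero at the start; "torque": the same for the moment, N m; "width": finger opening in m; "grip_force": force on a finger pad.
Only numpy, scipy, OpenCV 4.12 (cv2) and the standard library are available. Lean on these libraries where they do the work, as an engineer would, in place of code of your own. Each camera call takes 0.05 s, during which the arm holds its last target. There are 200 camera calls.

TASK

Move the four sample bottles from the aluminium blocks into the empty blue rack in reverse order: the bottle at the left end of the row goes into the bay at the right end of the rack, the next one into the next bay, and so on until the right-hand bottle stands in the left-hand bay. Carry them one at a time without dropping or tipping any, stand each upright on the floor of its own bay, and leave the beaker, the wash bottle and the meter where they are.

Things in the scene. Friction and masses are not known exactly. Their poses are not given: they have to be found in the camera images.
- tall_center (a point): Tall slim round bottle, loose, closed: white plastic body 34 mm across up to 78 mm, black screw cap 26 mm across, 104 mm high over all. Site at its centre, half-way up, on its axis; z is up along the bottle. 
- jar_center (a point): Squat wide jar, loose, closed: white plastic body 48 mm across up to 52 mm, black lid 50 mm across, 70 mm high over all. Site at its centre, half-way up, on its axis; z is up along the bottle. 
- square_center (a point): Square bottle, loose, closed: white plastic body 36 x 36 mm up to 66 mm, black cap 28 mm across, 88 mm high over all. Its flats lie along its x and y axes and at the start along the tray's. Site at its centre, half-way up, on its axis; z is up along the bottle. 
- vial_center (a point): Small thin round vial, loose, closed: white plastic body 26 mm across up to 56 mm, black cap 23 mm across, 70 mm high over all. Site at its centre, half-way up, on its axis; z is up along the bottle. 
- tall_block: Aluminium holder block, 60 x 60 mm, 16 mm high, fixed on the grey tray, with a square well 10 mm deep, in which the tall slim bottle stands at the start; it marks that bottle's place in the starting row. Origin at the centre of its underside (8 mm above the bench); axes as the tray's. The four blocks are set along the tray in a different order each time. Well 42 mm wide.
- jar_block: Aluminium holder block, 60 x 60 mm, 16 mm high, fixed on the grey tray, with a square well 10 mm deep, in which the squat jar stands at the start; it marks that bottle's place in the starting row. Origin at the centre of its underside (8 mm above the bench); axes as the tray's. The four blocks are set along the tray in a different order each time. Well 54 mm wide.
- square_block: Aluminium holder block, 60 x 60 mm, 16 mm high, fixed on the grey tray, with a square well 10 mm deep, in which the square bottle stands at the start; it marks that bottle's place in the starting row. Origin at the centre of its underside (8 mm above the bench); axes as the tray's. The four blocks are set along the tray in a different order each time. Well 44 mm wide.
- vial_block: Aluminium holder block, 60 x 60 mm, 16 mm high, fixed on the grey tray, with a square well 10 mm deep, in which the small vial stands at the start; it marks that bottle's place in the starting row. Origin at the centre of its underside (8 mm above the bench); axes as the tray's. The four blocks are set along the tray in a different order each time. Well 34 mm wide.
- tray: Grey base plate, 76 x 296 mm, 8 mm thick, fixed to the bench, carrying the row of four aluminium blocks 70 mm apart along its y axis (at y = -105, -35, 35, 105 mm, x = 0). A bottle in its block has its foot 14 mm above the bench. Origin at the centre of the underside; x across, y along the row, z up.
- rack: Blue plastic rack, fixed to the bench, 76 x 286 mm, 18 mm high, empty at the start, roughly parallel to the tray and either nearer to the robot or farther off than it. Four equal open square bays, 64 x 64 mm, 12 mm deep, in a row along its y axis at y = -105, -35, 35, 105 mm (x = 0), with 6 mm walls between; their floor is 6 mm above the underside. Origin at the centre of the underside; x across, y along the row (within 0.3 rad of the tray's y), z up.
- beaker: Bystander: empty glass beaker, loose, 68 mm across, 85 mm high, to the left of the work. Origin at the centre of its underside.
- washbottle: Bystander: white round bottle, loose, 64 mm across, 150 mm high, far left. Origin at the centre of its underside.
- meter: Bystander: flat white bench meter with keys and a dark screen, loose, 150 x 190 mm, 30 mm high, to the right of the work. Origin at the centre of its underside.

How it is judged:
By the outcome, as a careful person would: the job done as asked, in the order asked, and still so for the second after the job is handed in, with the robot touching nothing.
It also fails if it takes over 112 s, if anything falls off the work surface, if the arm or the gripper's body presses on something with over 40 N, if the wrist force passes 120 N, or if a joint passes its speed limit or range.

## Working session

There is one attempt and no reset: what is moved stays moved. The work goes in short steps, Python scripts to look and compute and a shell command to move; the robot and the scene stay as the last step left them, time stands still between calls to the robot, and variables do not carry over. Pictures are saved under pics/ and viewed, at most 14 in all, crops included, and the job is handed in when it is done.

```bash
ls; mkdir -p pics; cat > h.py <<'E'
import numpy as np, cv2
from scipy.spatial.transform import Rotation as R
from bench import r
def cam(n,save=None):
    c=r.camera(n)
    if save: cv2.imwrite('pics/'+save,c['img'][:,:,::-1])
    return c
def rot(c):
    a=np.array(c['attitude'],float)
    return a if a.shape==(3,3) else R.from_quat(a).as_matrix()
def ray(c,u,v,z):
    d=rot(c)@np.linalg.inv(c['camera_matrix'])@np.array([u,v,1.])
    p=np.array(c['xyz']); return p+d*(z-p[2])/d[2]
def proj(c,P):
    q=rot(c).T@(np.asarray(P,float)-c['xyz']); q=np.array(c['camera_matrix'])@q; return q[:2]/q[2]
E
python3 - <<'E'
from h import *
for n in ['top','scene']:
    c=cam(n,n+'1.png'); print(n,c['xyz'],c['attitude'],c['camera_matrix'])
    for t in ['tall_center','jar_center','square_center','vial_center','tall_block','jar_block','square_block','vial_block','tray','rack','beaker','washbottle','meter']:
        o=r.outline_of(t,n); print(t,[(round(x['score'],2),np.round(x['bbox']).tolist()) for x in o[:2]])
s=r.read_state();print(s['time'],s['ee_pos'],s['eef_rot'],s['width'])
E
```

```text
pics
top [ 0.34317996 -0.04569184  1.18116674] [-0.70286334  0.70485942 -0.05741034  0.0765531 ] [[438.78612947   0.         321.80491405]
 [  0.         438.78612947 239.68674268]
 [  0.           0.           1.        ]]
tall_center [(0.55, [349.0, 212.0, 15.0, 16.0])]
jar_center [(0.72, [325.0, 211.0, 16.0, 21.0]), (0.64, [486.0, 240.0, 79.0, 68.0])]
square_center [(0.72, [300.0, 217.0, 27.0, 19.0]), (0.59, [297.0, 213.0, 12.0, 18.0])]
vial_center [(0.61, [271.0, 213.0, 13.0, 12.0]), (0.21, [337.0, 277.0, 105.0, 34.0])]
tall_block [(0.59, [350.0, 213.0, 20.0, 23.0])]
jar_block [(0.47, [312.0, 216.0, 106.0, 31.0]), (0.45, [326.0, 219.0, 21.0, 14.0])]
square_block [(0.55, [298.0, 218.0, 26.0, 21.0])]
vial_block [(0.7, [273.0, 216.0, 24.0, 26.0])]
tray [(0.97, [315.0, 216.0, 107.0, 33.0]), (0.3, [181.0, 266.0, 36.0, 21.0])]
rack [(0.69, [335.0, 279.0, 106.0, 38.0]), (0.5, [322.0, 210.0, 19.0, 25.0])]
beaker [(0.84, [180.0, 266.0, 32.0, 27.0])]
washbottle [(0.94, [161.0, 220.0, 38.0, 31.0])]
meter [(0.6, [486.0, 239.0, 78.0, 72.0])]
scene [ 1.07656112 -0.47737721  0.71861522] [ 0.837
[... 354 characters left out ...]
9.0, 295.0, 36.0, 29.0])]
jar_block [(0.65, [345.0, 281.0, 34.0, 23.0])]
square_block [(0.59, [374.0, 264.0, 29.0, 24.0])]
vial_block [(0.78, [393.0, 247.0, 28.0, 28.0]), (0.41, [346.0, 280.0, 35.0, 29.0])]
tray [(0.91, [351.0, 282.0, 116.0, 67.0]), (0.51, [346.0, 264.0, 28.0, 39.0])]
rack [(0.67, [390.0, 234.0, 19.0, 30.0]), (0.63, [278.0, 245.0, 119.0, 78.0])]
beaker [(0.83, [405.0, 166.0, 28.0, 35.0]), (0.74, [139.0, 381.0, 123.0, 111.0])]
washbottle [(0.86, [462.0, 173.0, 30.0, 58.0]), (0.66, [371.0, 262.0, 30.0, 22.0])]
meter [(0.61, [139.0, 381.0, 126.0, 116.0])]
1.4 [0.26664077 0.56528651 0.23358571] [ 2.18594315e-01  9.75815824e-01  4.76246924e-05 -2.73017237e-06] 0.08681375793539611
```

```bash
python3 - <<'E'
from h import *
a=cv2.imread('pics/top1.png')[180:310,240:410]; cv2.imwrite('pics/topc.png',cv2.resize(a,None,fx=4.5,fy=4.5,interpolation=cv2.INTER_CUBIC))
cc=[]
c=cam('top')
for t in ['tray','rack']:
    m=r.outline_of(t,'top')[0]['mask'].astype(np.uint8)
    (u,v),(w,h),an=cv2.minAreaRect(np.argwhere(m)[:,::-1].astype(np.float32)); b=cv2.boxPoints(((u,v),(w,h),an))
    z=.010 if t=='tray' else .018
    print(t,m.sum(),ray(c,u,v,z)); print(np.round([ray(c,*p,z)[:2] for p in b],3).tolist())
s=cam('scene')
E
```

```text
tray 757 [0.63610691 0.01722128 0.01      ]
[[0.599, 0.164], [0.676, 0.166], [0.673, -0.13], [0.597, -0.129]]
rack 3020 [ 0.46251156 -0.05027621  0.018     ]
[[0.431, 0.094], [0.508, 0.093], [0.495, -0.196], [0.418, -0.19]]
```

View pics/topc.png

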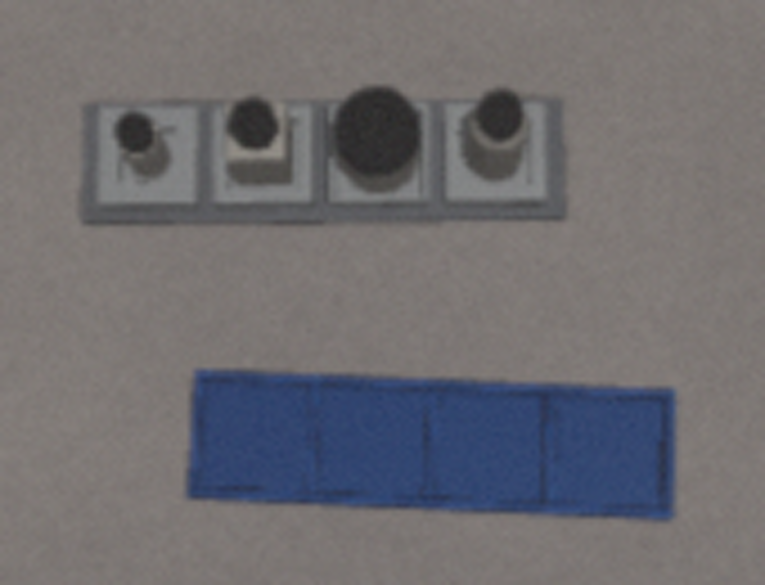

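View pics/scene1.png

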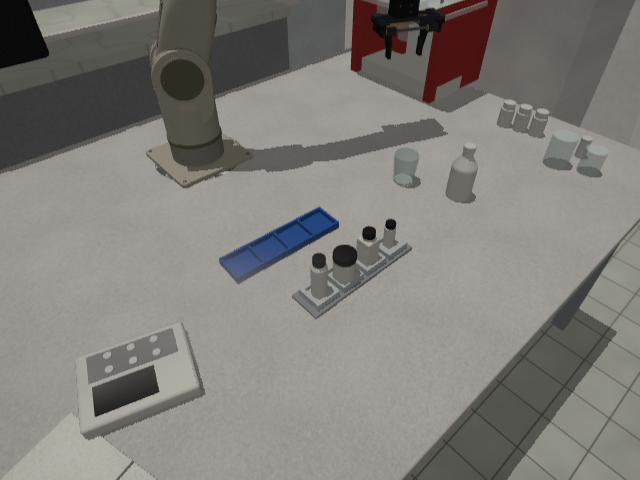

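The crop shows the row from left (+y) to right: vial (cap at 135,130), square (252,122), jar (377,132), tall (498,115). The empty blue rack is nearer the robot, spanning (190–672, 372–518). In the scene view the bystanders are well clear. I'll turn the tool so the jaws close across the row and go above the tray.

```bash
python3 -m pendant '[[0,0,0,0.113],[0,0,0,0.113],[0,0,0,0.113],[0,0,0,0.113],[0,0,0,0.113]]' 1 && python3 -m pendant '[[0,0,0,0.113],[0,0,0,0.113],[0,0,0,0.113],[0,0,0,0.113],[0,0,0,0.113]]' && python3 -m pendant '[[-0.03,0.02,0,0],[-0.03,0.02,0,0],[-0.03,0.02,0,0],[-0.03,0.02,0,0],[-0.03,0.02,0,0],[-0.03,0.02,0,0],[-0.03,0.02,0,0],[-0.03,0.02,0,0]]' && python3 -m pendant '[[-0.03,0.02,0,0],[-0.03,0.02,0,0],[-0.03,0.02,0,0],[-0.03,0.02,0,0],[-0.03,0.02,0,0],[-0.03,0.02,0,0],[-0.03,0.02,0,0],[0,0,0,0]]'
python3 - <<'E'
from h import *
c=cam('wrist','w1.png'); s=r.read_state(); print(s['time'],s['ee_pos'],s['eef_rot'],s['joint_positions'],c['xyz'])
for t in ['tall_center','jar_center','square_center','vial_center','tall_block','jar_block','square_block','vial_block','tray','rack']:
    print(t,[(round(x['score'],2),np.round(x['bbox']).tolist()) for x in r.outline_of(t,'wrist')[:2]])
E
```

```text
time: 2.02
ee_pos: [0.2666, 0.5653, 0.2336]
eef_rot: [0.484, 0.875, 0.0, -0.0]
ft_force: [-0.8, -0.1, -1.4]
width: 0.0871
grip_force: 0.0
time: 2.43
ee_pos: [0.2666, 0.5653, 0.2336]
eef_rot: [0.709, 0.705, 0.0, -0.0]
ft_force: [0.3, 0.3, -0.2]
width: 0.0868
grip_force: 0.0
time: 3.1
ee_pos: [0.4274, 0.3237, 0.2338]
eef_rot: [0.707, 0.707, 0.0, -0.0]
ft_force: [0.5, 0.7, 0.7]
width: 0.0866
grip_force: 0.0
time: 3.77
ee_pos: [0.5696, 0.1073, 0.2338]
eef_rot: [0.71, 0.704, -0.0, 0.002]
ft_force: [0.8, -0.8, 0.1]
width: 0.0873
grip_force: 0.0
3.8167 [0.56819424 0.11079088 0.23362161] [ 7.09462847e-01  7.04742267e-01 -2.76169384e-04  8.54257999e-04] [-0.65109947  0.23606376  0.44858281  1.6108098  -0.10315291  1.31817111
 -0.19426401] [0.57034575 0.18649111 0.38523184]
tall_center [(0.96, [392.0, 401.0, 43.0, 27.0]), (0.3, [402.0, 352.0, 67.0, 89.0])]
jar_center [(0.6, [402.0, 353.0, 66.0, 85.0]), (0.16, [215.0, 326.0, 91.0, 214.0])]
square_center [(0.68, [400.0, 282.0, 57.0, 76.0]), (0.38, [400.0, 192.0, 70.0, 68.0])]
vial_center []
tall_block [(0.82, [390.0, 395.0, 60.0, 37.0]), (0.33, [400.0, 353.0, 64.0, 87.0])]
jar_block [(0.79, [392.0, 319.0, 67.0, 35.0])]
square_block [(0.72, [396.0, 264.0, 74.0, 72.0])]
vial_block [(0.94, [399.0, 190.0, 72.0, 71.0])]
tray [(0.77, [397.0, 276.0, 84.0, 276.0])]
rack [(0.71, [215.0, 326.0, 88.0, 213.0])]
```

View pics/w1.png

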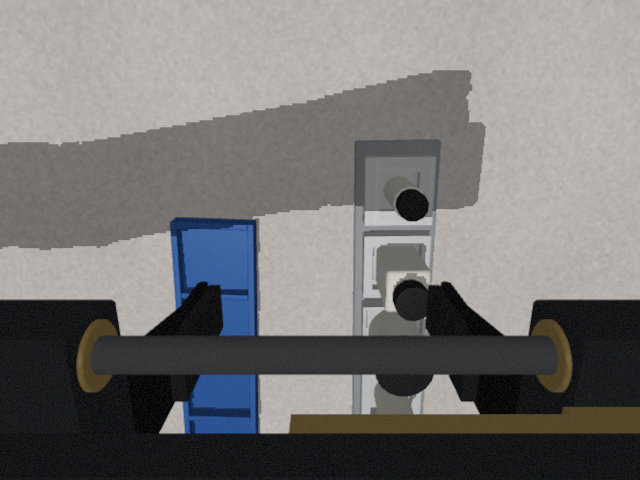

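The wrist picture shows the vial cap at (412,205), square cap at (412,300), tray top corners (355,140),(440,140), and rack far corners (172,219),(257,220). I'll convert these.

```bash
python3 - <<'E'
from h import *
c=cam('wrist')
f=lambda u,v,z: np.round(ray(c,u,v,z)[:2],4)
print('vial',f(412,205,.084),'sq',f(412,300,.102))
print('tray',f(355,140,.008),f(440,140,.008),f(355,410,.008))
print('rack',f(172,219,.018),f(257,220,.018),f(187,432,.018),f(258,432,.018))
t=cam('top')
g=lambda u,v,z: np.round(ray(t,240+u/4.5,180+v/4.5,z)[:2],4)
print('top caps',g(135,130,.084),g(252,122,.102),g(377,132,.084),g(498,115,.118))
print('tray',g(82,104,.008),g(565,98,.008),g(565,218,.008),g(82,222,.008))
print('rack',g(197,371,.018),g(674,390,.018),g(670,518,.018),g(188,496,.018))
print(r.read_state()['ee_pos'])
E
```

```text
vial [0.6316 0.1302] sq [0.6321 0.0625]
tray [0.5943 0.1722] [0.669  0.1723] [ 0.6006 -0.1099]
rack [0.4298 0.103 ] [0.5066 0.1022] [ 0.422  -0.1297] [ 0.4974 -0.1297]
top caps [0.636  0.1184] [0.6353 0.0493] [ 0.6337 -0.021 ] [ 0.634 -0.089]
tray [0.6731 0.1629] [ 0.6745 -0.1347] [ 0.5992 -0.1333] [0.5985 0.1609]
rack [0.5051 0.0879] [ 0.4927 -0.1948] [ 0.4175 -0.1902] [0.431 0.092]
[0.56655781 0.11557093 0.23359498]
```

```bash
python3 -m pendant '[[0.002,0.022,0,0],[0.002,0.023,0,0],[0.002,0.023,0,0],[0,0,0,0],[0,0,0,0],[0,0,0,0],[0,0,0,0]]'
python3 - <<'E'
from h import *
c=cam('wrist','w2.png'); print(r.read_state()['ee_pos'],c['xyz'],c['attitude'])
import pickle; pickle.dump(c,open('w2.pkl','wb'))
for P in [(.636,.1184,.084),(.6353,.0493,.102),(.598,.162,.008),(.673,.163,.008)]: print(proj(c,P))
E
```

```text
time: 5.0
ee_pos: [0.6341, 0.1212, 0.2338]
eef_rot: [0.707, 0.707, 0.0, -0.0]
ft_force: [0.3, 0.4, 0.9]
width: 0.087
grip_force: 0.0
[0.63410031 0.12129909 0.23390806] [0.63446227 0.1999405  0.38541719] [9.89614662e-01 1.31688176e-04 1.69827488e-04 1.43745522e-01]
[325.81420284 227.53745542]
[324.84686216 322.57779809]
[282.80575564 157.93204061]
[367.08986087 156.8172495 ]
```

View pics/w2.png

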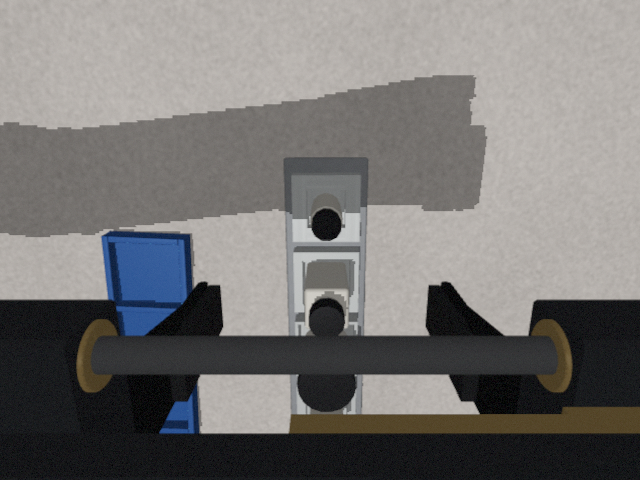

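Now the vial cap is at (326,224), the square cap at (327,317), tray corners at (285,158),(368,158) and rack corners at (105,233),(191,234). These match the top view within about 3 mm.

```bash
python3 - <<'E'
from h import *
import pickle; c=pickle.load(open('w2.pkl','rb'))
f=lambda u,v,z: np.round(ray(c,u,v,z)[:2],4)
print('vial',f(326.5,224,.084),'sq',f(327,317,.102),'jar',f(326.5,382,.084))
print('tray',f(285,158,.008),f(368,158,.008))
print('rack',f(105,233,.018),f(191,234,.018),f(199,432,.018))
E
```

```text
vial [0.6365 0.1211] sq [0.6369 0.0539] jar [ 0.6368 -0.0155]
tray [0.6    0.1619] [0.6738 0.162 ]
rack [0.4349 0.0953] [0.5132 0.0944] [ 0.502  -0.1243]
```

```bash
python3 -m pendant '[[-0.002,0.0025,0.03,0],[0,0,0.04,0],[0,0,0.04,0],[0,0,0.035,0],[0,0,0.025,0],[0,0,0.012,0],[0,0,0.004,0],[0,0,0,0]]' 1 && python3 -m pendant '[[0,0,0,0],[0,0,0,0],[0,0,0,0],[0,0,0,0],[0,0,0,0],[0,0,0,0],[0,0,0,0],[0,0,0,0]]' 0 20 && python3 -m pendant '[[0,0,0,0],[0,0,0,0],[0,0,0,0],[0,0,0,0]]'
```

```text
time: 5.72
ee_pos: [0.6371, 0.1194, 0.0479]
eef_rot: [0.707, 0.707, 0.0, -0.0]
ft_force: [-0.4, 0.4, -0.1]
width: 0.0872
grip_force: 0.0
time: 6.38
ee_pos: [0.6371, 0.1193, 0.0475]
eef_rot: [0.707, 0.707, 0.0, -0.0]
ft_force: [-0.0, 0.1, 1.2]
width: 0.0417
grip_force: 0.0
time: 6.72
ee_pos: [0.6372, 0.1193, 0.0475]
eef_rot: [0.707, 0.707, 0.0, -0.0]
ft_force: [0.2, 0.4, 0.6]
width: 0.0255
grip_force: 20.0
```

```bash
python3 -m pendant '[[0,0,-0.006,0],[0,0,-0.015,0],[0,0,-0.025,0],[0,0,-0.03,0],[0,0,-0.03,0],[0,0,-0.02,0],[0,0,-0.008,0],[0,0,0,0]]' && python3 -m pendant '[[-0.006,-0.004,0,0],[-0.014,-0.009,0,0],[-0.022,-0.014,0,0],[-0.026,-0.017,0,0],[-0.026,-0.017,0,0],[-0.026,-0.017,0,0],[-0.026,-0.017,0,0],[-0.026,-0.017,0,0]]' && python3 -m pendant '[[-0.026,-0.017,0,0],[-0.026,-0.017,0,0],[-0.022,-0.014,0,0],[-0.016,-0.011,0,0],[-0.008,-0.006,0,0],[-0.004,-0.002,0,0],[0,0,0,0],[0,0,0,0]]'
python3 - <<'E'
from h import *
c=cam('wrist','w3.png'); s=r.read_state(); print(s['time'],s['ee_pos'],s['width'],s['grip_force'])
e=s['ee_pos']
for P in [(.4305,.093,.018),(.505,.0895,.018),(.4175+.0,-.191,.018),(.493,-.195,.018)]: print(proj(c,P))
E
```

```text
time: 7.38
ee_pos: [0.6382, 0.1194, 0.1839]
eef_rot: [0.707, 0.707, 0.002, 0.001]
ft_force: [0.4, -0.6, -1.0]
width: 0.0254
grip_force: 20.0
time: 8.05
ee_pos: [0.5227, -0.0541, 0.1795]
eef_rot: [0.707, 0.707, -0.001, -0.001]
ft_force: [0.3, -0.8, -0.4]
width: 0.0253
grip_force: 20.0
time: 8.72
ee_pos: [0.4585, -0.1537, 0.1811]
eef_rot: [0.707, 0.708, -0.0, -0.0]
ft_force: [-0.3, -1.1, -0.4]
width: 0.0255
grip_force: 20.0
8.7667 [ 0.45868696 -0.15349243  0.18115628] 0.025388405652515062 19.994330301415175
[ 277.70699766 -175.54204702]
[ 400.23512967 -168.20123464]
[272.06299939 264.72807347]
[366.33020259 269.55833378]
```

View pics/w3.png

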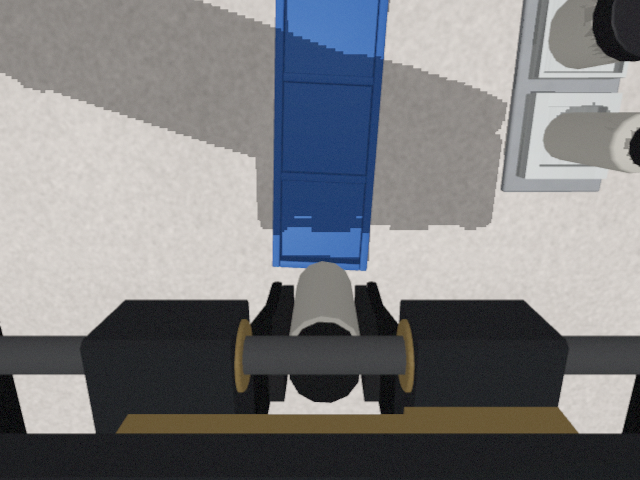

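The rack's near corners at (273,266),(367,270) agree with my model within 2 px, and the vial hangs straight in the jaws. Next is lowering it.

```bash
python3 -m pendant '[[-0.0015,0,0.01,0],[0,0,0.025,0],[0,0,0.03,0],[0,0,0.03,0],[0,0,0.022,0],[0,0,0.013,0],[0,0,0.006,0],[0,0,0.003,0]]' && python3 -m pendant '[[0,0,0.0015,0],[0,0,0.0005,0],[0,0,0,0],[0,0,0,0]]'
```

```text
time: 9.43
ee_pos: [0.4577, -0.1558, 0.0412]
eef_rot: [0.707, 0.707, -0.001, -0.001]
ft_force: [0.2, 0.2, -0.2]
width: 0.0253
grip_force: 20.0
time: 9.77
ee_pos: [0.4588, -0.1562, 0.0412]
eef_rot: [0.707, 0.707, 0.001, 0.0]
ft_force: [0.2, 0.1, 0.0]
width: 0.0257
grip_force: 20.0
```

```bash
python3 -m pendant '[[0,0,0.0005,0],[0,0,0.0005,0],[0,0,0.0005,0],[0,0,0,0],[0,0,0,0]]'
```

```text
time: 10.18
ee_pos: [0.4584, -0.1562, 0.0393]
eef_rot: [0.707, 0.707, 0.0, 0.0]
ft_force: [-1.7, 0.4, 4.4]
width: 0.0254
grip_force: 20.0
```

```bash
python3 -m pendant '[[0,0,0,0],[0,0,0,0],[0,0,0,0],[0,0,0,0],[0,0,0,0],[0,0,0,0]]' 0.6 && python3 -m pendant '[[0,0,-0.01,0],[0,0,-0.025,0],[0,0,-0.035,0],[0,0,-0.035,0],[0,0,-0.03,0],[0,0,-0.02,0],[0,0,-0.005,0],[0,0,0,0]]' && python3 -m pendant '[[0.01,0.009,0,0],[0.02,0.018,0,0],[0.026,0.022,0,0],[0.03,0.026,0,0],[0.03,0.026,0,0],[0.03,0.026,0,0],[0.026,0.022,0,0],[0.02,0.018,0,0]]' 1 && python3 -m pendant '[[0.01,0.009,0,0],[0.003,0.003,0,0],[0,0,0,0],[0,0,0,0],[0,0,0,0]]'
python3 - <<'E'
from h import *
c=cam('wrist','w4.png'); print(r.read_state()['ee_pos'])
for P in [(.6365,.049,.102),(.6365,-.021,.084),(.4584,-.1562,.076)]: print(proj(c,P))
t=cam('top','t4.png'); print([proj(t,P) for P in [(.4584,-.1562,.076),(.4584,-.1562,.006)]])
print([(x['score'],x['bbox']) for x in r.outline_of('vial_center','top')])
E
```

```text
time: 10.68
ee_pos: [0.4581, -0.1562, 0.0389]
eef_rot: [0.707, 0.707, -0.0, -0.0]
ft_force: [0.3, -0.4, 0.3]
width: 0.0508
grip_force: 0.0
time: 11.35
ee_pos: [0.4589, -0.1564, 0.2008]
eef_rot: [0.707, 0.707, 0.001, 0.001]
ft_force: [0.5, -0.5, -0.2]
width: 0.0525
grip_force: 0.0
time: 12.02
ee_pos: [0.6258, 0.0401, 0.1961]
eef_rot: [0.706, 0.708, -0.001, -0.001]
ft_force: [1.3, 0.0, 0.3]
width: 0.0861
grip_force: 0.0
time: 12.43
ee_pos: [0.6365, 0.0473, 0.1987]
eef_rot: [0.708, 0.706, -0.0, -0.0]
ft_force: [0.1, -0.8, -0.1]
width: 0.0869
grip_force: 0.0
[0.63659779 0.04736038 0.1990164 ]
[323.23234434 242.66771883]
[323.48757831 329.31036315]
[106.83517322 472.35535509]
[array([377.66776543, 277.30658878]), array([375.10652527, 280.04108287])]
[(0.45, [373.6, 279.9, 14.9, 9.6]), (0.35, [349.6, 213.2, 20.3, 23.2])]
```

View pics/w4.png

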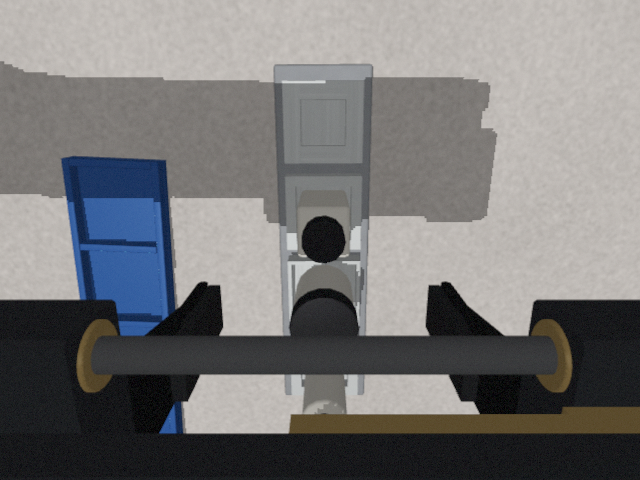

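The square cap is at (323,239), about 2 mm beyond my prediction; the vial's well is empty. I'll correct for that and grasp.

```bash
python3 -m pendant '[[0.003,0,0.02,0],[0,0,0.035,0],[0,0,0.035,0],[0,0,0.03,0],[0,0,0.018,0],[0,0,0.007,0],[0,0,0.002,0],[0,0,0,0]]' && python3 -m pendant '[[0,0,0,0],[0,0,0,0],[0,0,0,0],[0,0,0,0],[0,0,0,0],[0,0,0,0],[0,0,0,0],[0,0,0,0]]' 0 25 && python3 -m pendant '[[0,0,0,0],[0,0,0,0],[0,0,0,0],[0,0,0,0]]'
```

```text
time: 13.25
ee_pos: [0.6375, 0.0515, 0.0528]
eef_rot: [0.707, 0.707, 0.0, 0.0]
ft_force: [-0.2, -0.0, -0.1]
width: 0.087
grip_force: 0.0
time: 13.92
ee_pos: [0.6372, 0.0518, 0.052]
eef_rot: [0.707, 0.707, 0.0, -0.0]
ft_force: [0.7, 0.4, -0.2]
width: 0.0417
grip_force: 0.0
time: 14.25
ee_pos: [0.6371, 0.0518, 0.052]
eef_rot: [0.707, 0.707, -0.0, -0.0]
ft_force: [0.2, 0.3, 0.3]
width: 0.0358
grip_force: 25.0
```

```bash
python3 -m pendant '[[0,0,-0.006,0],[0,0,-0.015,0],[0,0,-0.025,0],[0,0,-0.03,0],[0,0,-0.03,0],[0,0,-0.02,0],[0,0,-0.008,0],[0,0,0,0]]' && python3 -m pendant '[[-0.005,-0.006,0,0],[-0.01,-0.013,0,0],[-0.014,-0.018,0,0],[-0.014,-0.018,0,0],[-0.014,-0.018,0,0],[-0.014,-0.018,0,0],[-0.014,-0.018,0,0],[-0.014,-0.018,0,0]]' && python3 -m pendant '[[-0.014,-0.018,0,0],[-0.012,-0.016,0,0],[-0.008,-0.01,0,0],[-0.004,-0.005,0,0],[0,0,0,0],[0,0,0,0]]' && python3 -m pendant '[[0,0,0.01,0],[0,0,0.025,0],[0,0,0.03,0],[0,0,0.03,0],[0,0,0.022,0],[0,0,0.013,0],[0,0,0.006,0],[0,0,0.003,0]]' && python3 -m pendant '[[0,0,0.001,0],[0,0,0.0005,0],[0,0,0.0005,0],[0,0,0,0],[0,0,0,0]]'
```

```text
time: 14.92
ee_pos: [0.6382, 0.0518, 0.1882]
eef_rot: [0.707, 0.707, 0.002, 0.001]
ft_force: [-0.0, -0.6, 0.2]
width: 0.0359
grip_force: 25.0
time: 15.58
ee_pos: [0.5077, -0.048, 0.1839]
eef_rot: [0.707, 0.707, -0.001, -0.001]
ft_force: [-0.0, -1.6, -0.3]
width: 0.036
grip_force: 25.0
time: 16.08
ee_pos: [0.4614, -0.0846, 0.1857]
eef_rot: [0.707, 0.707, 0.0, -0.0]
ft_force: [0.5, 0.1, -1.6]
width: 0.0357
grip_force: 25.0
time: 16.75
ee_pos: [0.4607, -0.0849, 0.0456]
eef_rot: [0.707, 0.707, -0.001, -0.001]
ft_force: [0.3, -0.1, -0.2]
width: 0.0358
grip_force: 25.0
time: 17.17
ee_pos: [0.4616, -0.0851, 0.0456]
eef_rot: [0.707, 0.707, 0.001, 0.0]
ft_force: [0.3, -0.7, -0.9]
width: 0.0358
grip_force: 25.0
```

```bash
python3 -m pendant '[[0,0,0.0005,0],[0,0,0.0005,0],[0,0,0.0005,0],[0,0,0,0],[0,0,0,0]]'
```

```text
time: 17.58
ee_pos: [0.4613, -0.0851, 0.0439]
eef_rot: [0.707, 0.707, 0.0, -0.0]
ft_force: [-2.6, 0.4, 5.4]
width: 0.0359
grip_force: 25.0
```

```bash
python3 -m pendant '[[0,0,0,0],[0,0,0,0],[0,0,0,0],[0,0,0,0],[0,0,0,0],[0,0,0,0]]' 0.7 && python3 -m pendant '[[0,0,-0.01,0],[0,0,-0.025,0],[0,0,-0.035,0],[0,0,-0.035,0],[0,0,-0.028,0],[0,0,-0.018,0],[0,0,-0.005,0],[0,0,0,0]]' && python3 -m pendant '[[0.004,0.01,0,0],[0.007,0.018,0,0],[0.009,0.025,0,0],[0.01,0.027,0,0],[0.01,0.027,0,0],[0.01,0.027,0,0],[0.008,0.02,0,0],[0.005,0.013,0,0]]' 1 && python3 -m pendant '[[0.003,0.008,0,0],[0,0,0,0],[0,0,0,0],[0,0,0,0],[0,0,0,0]]'
python3 - <<'E'
from h import *
c=cam('wrist','w5.png'); print(r.read_state()['ee_pos'])
for P in [(.6365,-.021,.084),(.6365,-.091,.118),(.4613,-.0851,.094)]: print(proj(c,P))
print([(x['score'],x['bbox']) for x in r.outline_of('jar_center','wrist')])
E
```

```text
time: 18.08
ee_pos: [0.4611, -0.0852, 0.0435]
eef_rot: [0.707, 0.707, 0.0, -0.0]
ft_force: [0.1, 0.8, -0.6]
width: 0.0597
grip_force: 0.0
time: 18.75
ee_pos: [0.4619, -0.0853, 0.2012]
eef_rot: [0.707, 0.707, 0.001, 0.001]
ft_force: [0.3, 0.1, -0.3]
width: 0.0607
grip_force: 0.0
time: 19.42
ee_pos: [0.6291, -0.0208, 0.1971]
eef_rot: [0.707, 0.708, -0.001, -0.001]
ft_force: [1.0, 0.2, -0.4]
width: 0.0871
grip_force: 0.0
time: 19.83
ee_pos: [0.6354, -0.02, 0.1997]
eef_rot: [0.707, 0.707, 0.0, -0.0]
ft_force: [-0.2, -0.3, 1.4]
width: 0.0871
grip_force: 0.0
[ 0.6355909  -0.01973357  0.19983058]
[324.77787263 238.28766974]
[324.91669907 358.98493551]
[ 69.87679616 332.03201685]
[(0.85, [325.9, 229.4, 75.2, 86.9]), (0.17, [323.3, 36.8, 85.6, 71.6])]
```

View pics/w5.png

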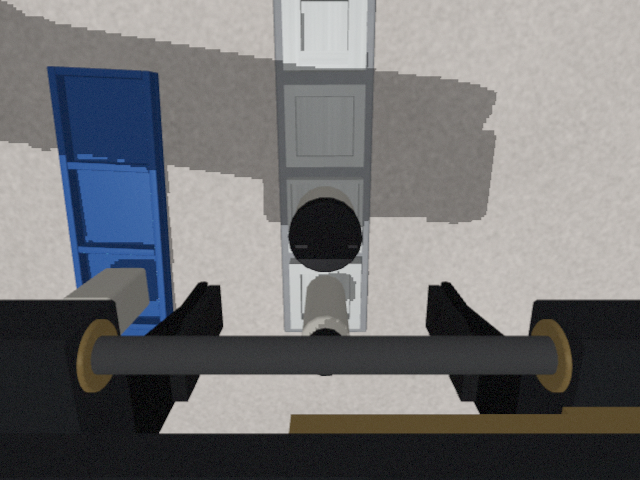

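The jar lid's centre is at (325,235), within 1–2 mm of under the jaws. The square bottle stands in its bay at lower left, next to two free bays.

```bash
python3 -m pendant '[[0.001,0.001,0.02,0],[0,0,0.033,0],[0,0,0.033,0],[0,0,0.027,0],[0,0,0.015,0],[0,0,0.006,0],[0,0,0.002,0],[0,0,0,0]]' && python3 -m pendant '[[0,0,0,0],[0,0,0,0],[0,0,0,0],[0,0,0,0],[0,0,0,0],[0,0,0,0],[0,0,0,0],[0,0,0,0]]' 0 25 && python3 -m pendant '[[0,0,0,0],[0,0,0,0]]'
```

```text
time: 20.6
ee_pos: [0.6375, -0.0183, 0.0643]
eef_rot: [0.707, 0.707, 0.0, 0.0]
ft_force: [0.2, -0.3, 0.8]
width: 0.0869
grip_force: 0.0
time: 21.27
ee_pos: [0.6372, -0.0182, 0.0636]
eef_rot: [0.707, 0.707, 0.0, -0.0]
ft_force: [-0.7, 1.3, 1.2]
width: 0.049
grip_force: 25.0
time: 21.43
ee_pos: [0.6372, -0.0182, 0.0636]
eef_rot: [0.707, 0.707, 0.0, -0.0]
ft_force: [-0.7, -0.2, 2.0]
width: 0.0487
grip_force: 25.0
```

```bash
python3 -m pendant '[[0,0,-0.006,0],[0,0,-0.015,0],[0,0,-0.025,0],[0,0,-0.03,0],[0,0,-0.03,0],[0,0,-0.02,0],[0,0,-0.008,0],[0,0,0,0]]' && python3 -m pendant '[[0.001,-0.006,0,0],[0.001,-0.013,0,0],[0.001,-0.018,0,0],[0,-0.018,0,0],[0,-0.018,0,0],[0,-0.018,0,0],[0,-0.018,0,0],[0,-0.018,0,0]]' && python3 -m pendant '[[0,-0.018,0,0],[0,-0.015,0,0],[0,-0.009,0,0],[0,-0.0035,0,0],[0,0,0,0],[0,0,0,0]]' && python3 -m pendant '[[0,0,0.01,0],[0,0,0.025,0],[0,0,0.03,0],[0,0,0.03,0],[0,0,0.022,0],[0,0,0.013,0],[0,0,0.006,0],[0,0,0.003,0]]' && python3 -m pendant '[[0,0,0.001,0],[0,0,0.0005,0],[0,0,0,0],[0,0,0,0],[0,0,0,0]]'
```

```text
time: 22.1
ee_pos: [0.638, -0.0184, 0.1995]
eef_rot: [0.707, 0.707, 0.001, 0.001]
ft_force: [0.7, 0.2, -1.0]
width: 0.0491
grip_force: 25.0
time: 22.77
ee_pos: [0.5078, -0.015, 0.1953]
eef_rot: [0.707, 0.707, -0.001, -0.001]
ft_force: [0.1, 0.5, -0.8]
width: 0.049
grip_force: 25.0
time: 23.27
ee_pos: [0.4649, -0.0151, 0.1972]
eef_rot: [0.707, 0.707, -0.0, -0.0]
ft_force: [-0.6, -0.6, -0.5]
width: 0.0492
grip_force: 25.0
time: 23.93
ee_pos: [0.4642, -0.0155, 0.0572]
eef_rot: [0.707, 0.707, -0.001, -0.0]
ft_force: [-0.5, 0.7, -0.6]
width: 0.0491
grip_force: 25.0
time: 24.35
ee_pos: [0.4651, -0.0151, 0.0576]
eef_rot: [0.707, 0.707, 0.001, 0.0]
ft_force: [-0.7, 0.4, -1.0]
width: 0.0486
grip_force: 25.0
```

```bash
python3 -m pendant '[[0,0,0.0005,0],[0,0,0.0005,0],[0,0,0.0005,0],[0,0,0.0005,0],[0,0,0,0],[0,0,0,0]]'
```

```text
time: 24.85
ee_pos: [0.4647, -0.0152, 0.0554]
eef_rot: [0.707, 0.707, 0.0, -0.0]
ft_force: [-3.1, 0.3, 7.0]
width: 0.0489
grip_force: 25.0
```

```bash
python3 -m pendant '[[0,0,0,0],[0,0,0,0],[0,0,0,0],[0,0,0,0],[0,0,0,0],[0,0,0,0]]' 0.85 && python3 -m pendant '[[0,0,-0.01,0],[0,0,-0.025,0],[0,0,-0.035,0],[0,0,-0.035,0],[0,0,-0.023,0],[0,0,-0.013,0],[0,0,-0.005,0],[0,0,0,0]]' && python3 -m pendant '[[-0.005,0.01,0,0],[-0.008,0.018,0,0],[-0.01,0.025,0,0],[-0.011,0.027,0,0],[-0.011,0.027,0,0],[-0.011,0.026,0,0],[-0.009,0.02,0,0],[-0.006,0.012,0,0]]' 1 && python3 -m pendant '[[-0.003,0.007,0,0],[0,0,0,0],[0,0,0,0],[0,0,0,0],[0,0,0,0]]'
python3 - <<'E'
from h import *
c=cam('wrist','w6.png'); print(r.read_state()['ee_pos'])
for P in [(.6365,-.089,.118),(.4647,-.0152,.076)]: print(proj(c,P))
E
```

```text
time: 25.35
ee_pos: [0.4647, -0.0152, 0.055]
eef_rot: [0.707, 0.707, 0.0, -0.0]
ft_force: [-0.0, 0.2, -0.2]
width: 0.0727
grip_force: 0.0
time: 26.02
ee_pos: [0.4652, -0.0152, 0.2023]
eef_rot: [0.707, 0.707, 0.001, 0.0]
ft_force: [0.2, 0.0, -0.9]
width: 0.074
grip_force: 0.0
time: 26.68
ee_pos: [0.6305, -0.0873, 0.1987]
eef_rot: [0.707, 0.707, -0.001, -0.001]
ft_force: [0.0, -0.3, 0.3]
width: 0.0868
grip_force: 0.0
time: 27.1
ee_pos: [0.6361, -0.0886, 0.2012]
eef_rot: [0.707, 0.707, 0.0, -0.0]
ft_force: [-1.0, 0.6, -0.3]
width: 0.0871
grip_force: 0.0
[ 0.63618555 -0.08860293  0.20128053]
[323.82928441 252.99949885]
[ 54.3895213  121.99661447]
```

View pics/w6.png

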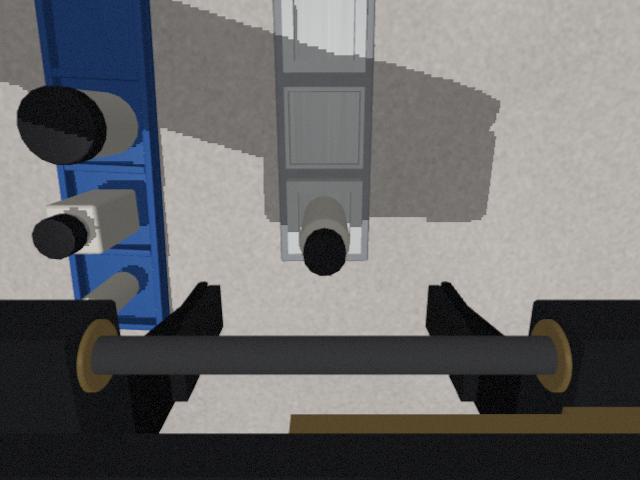

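The tall bottle's cap is at (325,252), centred. The jar, square bottle and vial stand upright in their bays. I'll grasp the tall one a bit higher so the palm clears its cap.

```bash
python3 -m pendant '[[0,0.0005,0.02,0],[0,0,0.03,0],[0,0,0.03,0],[0,0,0.027,0],[0,0,0.015,0],[0,0,0.006,0],[0,0,0.002,0],[0,0,0,0]]' && python3 -m pendant '[[0,0,0,0],[0,0,0,0],[0,0,0,0],[0,0,0,0],[0,0,0,0],[0,0,0,0],[0,0,0,0],[0,0,0,0]]' 0 25 && python3 -m pendant '[[0,0,0,0],[0,0,0,0],[0,0,0,0],[0,0,0,0]]'
```

```text
time: 27.82
ee_pos: [0.6374, -0.0891, 0.0718]
eef_rot: [0.707, 0.707, 0.0, 0.0]
ft_force: [-0.1, -0.3, 0.1]
width: 0.0868
grip_force: 0.0
time: 28.48
ee_pos: [0.6371, -0.0892, 0.071]
eef_rot: [0.707, 0.707, 0.0, -0.0]
ft_force: [0.3, 0.4, -0.3]
width: 0.0419
grip_force: 0.0
time: 28.82
ee_pos: [0.6371, -0.0892, 0.071]
eef_rot: [0.707, 0.707, 0.0, -0.0]
ft_force: [0.2, -0.4, -0.1]
width: 0.0331
grip_force: 25.0
```

```bash
python3 -m pendant '[[0,0,-0.006,0],[0,0,-0.015,0],[0,0,-0.025,0],[0,0,-0.03,0],[0,0,-0.03,0],[0,0,-0.02,0],[0,0,-0.008,0],[0,0,0,0]]' && python3 -m pendant '[[0.005,-0.006,0,0],[0.01,-0.012,0,0],[0.015,-0.0175,0,0],[0.015,-0.0175,0,0],[0.015,-0.0175,0,0],[0.015,-0.0175,0,0],[0.015,-0.0175,0,0],[0.015,-0.0175,0,0]]' && python3 -m pendant '[[0.015,-0.0175,0,0],[0.013,-0.015,0,0],[0.008,-0.009,0,0],[0.003,-0.0045,0,0],[0,0,0,0],[0,0,0,0]]' && python3 -m pendant '[[0,0,0.01,0],[0,0,0.025,0],[0,0,0.03,0],[0,0,0.03,0],[0,0,0.022,0],[0,0,0.013,0],[0,0,0.006,0],[0,0,0.003,0]]' && python3 -m pendant '[[0,0,0.001,0],[0,0,0.0005,0],[0,0,0,0],[0,0,0,0],[0,0,0,0]]' && python3 -m pendant '[[0,0,0.0005,0],[0,0,0.0005,0],[0,0,0.0005,0],[0,0,0,0],[0,0,0,0],[0,0,0,0]]'
```

```text
time: 29.48
ee_pos: [0.638, -0.0895, 0.2071]
eef_rot: [0.707, 0.707, 0.001, 0.001]
ft_force: [0.0, 0.3, -0.7]
width: 0.0331
grip_force: 25.0
time: 30.15
ee_pos: [0.5118, 0.0169, 0.2029]
eef_rot: [0.707, 0.707, -0.001, -0.001]
ft_force: [0.2, -0.4, -0.1]
width: 0.0333
grip_force: 25.0
time: 30.65
ee_pos: [0.4679, 0.0545, 0.2043]
eef_rot: [0.707, 0.707, -0.0, -0.0]
ft_force: [0.4, 0.2, -1.3]
width: 0.0334
grip_force: 25.0
time: 31.32
ee_pos: [0.4677, 0.0538, 0.0646]
eef_rot: [0.708, 0.707, -0.001, -0.0]
ft_force: [-0.3, -0.1, -1.1]
width: 0.0332
grip_force: 25.0
time: 31.73
ee_pos: [0.4685, 0.055, 0.0651]
eef_rot: [0.707, 0.707, 0.001, 0.0]
ft_force: [0.3, 0.4, -1.2]
width: 0.0331
grip_force: 25.0
time: 32.23
ee_pos: [0.4682, 0.0548, 0.063]
eef_rot: [0.707, 0.707, 0.0, -0.0]
ft_force: [0.0, 0.1, -1.6]
width: 0.0335
grip_force: 25.0
```

No contact yet, so I'll go slightly lower.

```bash
python3 -m pendant '[[0,0,0.0005,0],[0,0,0,0],[0,0,0,0]]' && python3 -m pendant '[[0,0,0.0003,0],[0,0,0,0],[0,0,0,0]]'
```

```text
time: 32.48
ee_pos: [0.4683, 0.0548, 0.0628]
eef_rot: [0.707, 0.707, 0.0, -0.0]
ft_force: [-1.0, -0.0, 4.3]
width: 0.0332
grip_force: 25.0
time: 32.73
ee_pos: [0.4683, 0.0549, 0.0627]
eef_rot: [0.707, 0.707, 0.0, -0.0]
ft_force: [-2.7, 0.1, 9.2]
width: 0.0333
grip_force: 25.0
```

Seated: I'll release, rise, back off and check.

```bash
python3 -m pendant '[[0,0,-0.0005,0],[0,0,0,0],[0,0,0,0],[0,0,0,0],[0,0,0,0],[0,0,0,0],[0,0,0,0]]' 0.8 && python3 -m pendant '[[0,0,-0.01,0],[0,0,-0.025,0],[0,0,-0.035,0],[0,0,-0.035,0],[0,0,-0.028,0],[0,0,-0.02,0],[0,0,-0.005,0],[0,0,0,0]]' && python3 -m pendant '[[0,0.01,0,0],[0,0.02,0,0],[0,0.025,0,0],[0,0.03,0,0],[0,0.025,0,0],[0,0.015,0,0],[0,0.005,0,0],[0,0,0,0]]' && python3 -m pendant '[[0,0,0,0],[0,0,0,0],[0,0,0,0],[0,0,0,0]]'
python3 - <<'E'
from h import *
c=cam('scene','s7.png'); a=c['img'][120:360,180:500,::-1]; cv2.imwrite('pics/s7c.png',cv2.resize(a,None,fx=2.5,fy=2.5,interpolation=cv2.INTER_CUBIC))
s=r.read_state(); print(s['time'],s['ee_pos'],np.abs(s['joint_vel']).max())
E
```

```text
time: 33.32
ee_pos: [0.4681, 0.0548, 0.0627]
eef_rot: [0.707, 0.707, -0.0, -0.0]
ft_force: [0.4, -0.2, -0.2]
width: 0.0673
grip_force: 0.0
time: 33.98
ee_pos: [0.4689, 0.0549, 0.2225]
eef_rot: [0.707, 0.707, 0.002, 0.0]
ft_force: [-0.3, 0.4, -2.0]
width: 0.0695
grip_force: 0.0
time: 34.65
ee_pos: [0.598, 0.0543, 0.219]
eef_rot: [0.707, 0.707, -0.001, -0.0]
ft_force: [-0.2, 0.7, 0.7]
width: 0.0695
grip_force: 0.0
time: 34.98
ee_pos: [0.5976, 0.0549, 0.221]
eef_rot: [0.707, 0.707, 0.0, -0.0]
ft_force: [-0.3, -0.7, 0.2]
width: 0.07
grip_force: 0.0
35.0333 [0.59774452 0.05492513 0.22104797] 0.006242451391733774
```

View pics/s7c.png

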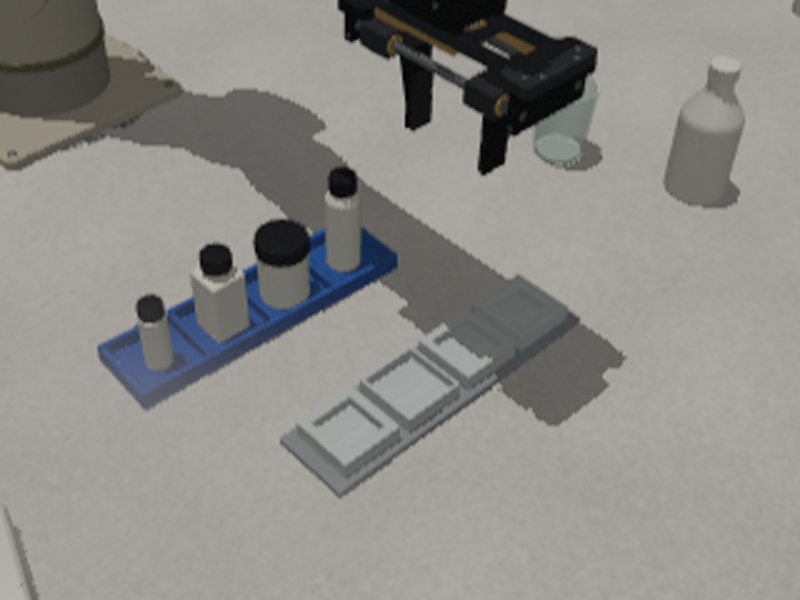

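All four bottles stand upright in their bays: vial (155,335), square (220,290), jar (283,265) and tall (343,220). The order is reversed, the blocks are empty, and the beaker and wash bottle are untouched.

```bash
python3 -c "
from bench import r
print(r.close_job())"
```

```text
the job is handed in; nothing more can be done
None
```

All four bottles stand upright in the blue rack in reverse order (tall, jar, square, vial from left to right), with the beaker, wash bottle and meter never touched; the job was handed in at about 35 s of the 112 s allowed.

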